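# Weekly test of the bench gas emergency stop

## Robot

A 7-joint arm with a two-finger parallel gripper is mounted at the origin on the work surface. World frame = base frame: x ahead of the robot, y to its left, z up, the work surface at z = 0. Lengths are in m, angles in rad, forces in N, time in s.
With the tool pointing down it reaches from about 0.4 to 0.9 m from the base axis. Payload 5.5 kg.
Tool frame: the origin (TCP) lies midway between the tips of the shut fingers; the grasp point (between the pads) lies 19 mm behind it (arm.grasp_offset is the distance from the TCP to the grasp point, in m); z points along the fingers, y is the direction in which the jaws open and shut (so a half turn about z gives the same grasp; the last joint's range is limited). The gripper opens to 92 mm and grips with 3 to 60 N. Pads are 19 mm wide; open, the fingers measure 130 mm over their backs; the gripper's body (75 mm by 190 mm) begins 47 mm behind the grasp point.
Start: joints at [-1.066, 0.501, -0.427, 1.55, 0.221, 1.138, -0.21], TCP at [0.156, 0.631, 0.227] pointing down, gripper open.
Joint ranges: [-2.88, 2.88], [-0.31, 2.03], [-1.54, 1.56], [0.2, 2.42], [-1.41, 4.55], [0.19, 2.02], [-2.57, 2.57]. Speed limits (rad/s): [2.57, 2.57, 3.14, 3.14, 3.14, 3.14, 3.14].

## Interface

Orientations are given as [roll, pitch, yaw] about the fixed x, y, z axes, in that order (R = Rz(yaw) Ry(pitch) Rx(roll)).
In Python, from station import observe, eyes, ticket, arm gives the robot as it stands.
- The arm moves only by the tool carry_out, never from a script. Its argument "increments" is text: rows parted by semicolons, each of 6 numbers parted by spaces: the shift along the tool's x, y, z each as a share of 120 mm, from -1 to 1, then the turn, a rotation vector about the tool's x, y, z each as a share of 0.1 rad, from -1 to 1. A call has exactly 10 rows; each row shifts and turns the pose as measured when the row begins, along the tool's axes as they then stand; what a row does not reach is not made up. A row lasts 1/8 s, in which the tool goes at most 62.5 mm and 10.7 degrees, less where a joint would pass 70% of its speed; a pose out of reach is approached as far as the arm can. A call with a number of a shift or a turn outside -1 to 1 is refused whole. A call with a gripper value outside its range is refused whole. "gripper" is the opening, from -1 (shut) to 1 (fully open), so that 0 is half open, set as the call begins (left out, the last holds). The fingers move at their own pace and stop on an object; "force" is the grip in N (left out, the last holds). Time passes only in rows, so rows that do not move let the fingers close, or fill a call up. It gives the time, the measured TCP pose, the force and the opening at its end, in the units of the state.
- observe(): the state, without advancing time (a new reading comes with each control period).
- eyes.grab_frame(name): name is "scene" or "side" or "wrist"; returns a dict with "color" (480x640x3 uint8, blue, green, red), "fx", "fy", "cx", "cy" (pixels), "k1" (the pictures are not rectified: a ray, as slopes to the right and down, at radius r is drawn at 1 + k1 r^2 times it, then the intrinsics apply), "camera_from_world" (4x4, takes a point from world to camera coordinates); the wrist camera has in their place "hand_eye" (4x4, takes a point from camera to tool coordinates, whose origin is the TCP and whose axes are the flange's). Camera axes: x right, y down, z forward; pixel columns grow to the right and rows downward; lengths in m; the calibration is good to about 2 mm. A picture is of the moment at which its call begins: read the wrist's pose just before it. There is no depth.
- ticket.finish_job(): hands the job in, once; it reports no verdict.
The state is a dict: "clock": time; "q": joint angles; "joint_velocities": joint speeds; "effort": joint torques, N m; "position": TCP position; "tool_rot": TCP orientation; "wrist_force": force on the tool from outside, world axes, zero at the start; "torque": the same for the moment, N m; "finger_gap": finger opening in m.
Only numpy, scipy, OpenCV 4.12 (cv2) and the standard library are available. Lean on these libraries where they do the work, as an engineer would, in place of code of your own. Each camera call takes 0.05 s, during which the arm holds its last target. There are 200 camera calls.

## Task

Do the weekly test of the bench's gas emergency stop: push the red mushroom button down until it latches, then twist it clockwise (seen from above) by pushing a fingertip against one of its lobes until it lets go and springs back up, and last press the blue reset button fully in and let it out again. Push the stop button lightly and do not grip it, and leave the key in its switch unturned and the amber bottle, the tip box and the white beaker standing where they are.

Things in the scene. Friction and masses are not known exactly. Their poses are not given: they have to be found in the camera images.
- console: the gas control console, a light grey box fixed to the bench, 110 mm deep (its x), 260 mm long (its y), lid 62 mm above the bench. Origin: centre of its underside; z up, x away from the robot at yaw 0. The mushroom stop stands at the middle of the lid; the reset button and the key switch stand on the lid's long middle line, one 85 mm to each side of the mushroom, either way round.
- stop_top (a point): top centre of the red mushroom stop's head, on its axis (z up), 40.5 mm above the lid when out, 32.5 mm when latched in; moves and turns with the head. The head is a trefoil: a core of radius 18 mm with three round lobes of radius 10 mm, their centres 20 mm from the axis, in the directions 180, +60 and -60 degrees from this point's own x axis. The core's dome rises 6.5 mm above the lobes.
- stop_lobe (a point): centre of the lobe at 180 degrees, half-way up it and 20 mm from the axis; moves and turns with the head. Each lobe is 20 mm across, reaches out to 30 mm from the axis and is 16 mm high: from 18 to 34 mm above the lid when out, from 10 to 26 mm when latched in. The notches between lobes are open to the outside and go in to 18 mm from the axis.
- stop_base: the stop's fixed foot on the lid, origin on the mushroom's axis at lid height: a flat yellow disc of radius 43 mm, 2 mm thick, and a black collar of radius 21 mm reaching 10 mm above the lid, out of which the neck (radius 12.5 mm) rises under the head.
- stop_press (a joint): how far the mushroom is pressed in, m: 0 is out, 0.008 fully in. It resists with about 6 N at first, snaps over half-way and then stays latched in by itself. While it is latched, turning the head clockwise lifts it on a cam (about 8 mm per rad) until, after 0.55 to 0.7 rad, the latch lets go and it springs back out, at the latest when the finger leaves it.
- stop_twist (a joint): turn of the mushroom's head, rad: 0 at rest, growing clockwise seen from above, stop at 0.85. A spring brings it back to 0 when let go. Turning it takes up to about 0.1 N m, 3 to 6 N at a lobe.
- reset_top (a point): centre of the top face of the blue reset button, radius 14 mm, 22 mm above the lid when out, in a round steel bezel of radius 22 mm and 12 mm height; presses straight down.
- reset (a joint): how far the reset button is pressed, m: 0 out, 0.006 fully in (about 5 N); it springs back when let go.
- key_top (a point): top of the black-headed key standing in its switch, 36 mm above the lid; the bow is 22 mm wide and 3 mm thick. To be left alone.
- key (a joint): turn of the key, rad; about 0 at the start, to be left so.
- bottle_mid (a point): centre of the loose amber reagent bottle with a black cap, 58 mm across and 115 mm high.
- tipbox_mid (a point): centre of the loose black pipette tip box with an orange top and yellow tips, 122 x 86 mm (its x, y) and 55 mm high; the point is 23.5 mm above its underside.
- beaker_mid (a point): centre of the loose white beaker, 52 mm across and 72 mm high.
Things that resemble listed ones, but are neither listed nor needed, are in the scene too. What is meant by the part that bears bottle_mid is not green, and is the larger of those in its own colour.

How it is judged:
By the outcome, as a careful person would: the job done as asked, in the order asked, and still so for the second after the job is handed in, with the robot touching nothing.
It also fails if it takes over 48 s, if anything falls off the work surface, if the arm or the gripper's body presses on something with over 40 N, if the wrist force passes 120 N, or if a joint passes its speed limit or range.

## Working session

There is one attempt and no reset: what is moved stays moved. The work goes in short steps, Python scripts to look and compute and a tool call to move; the robot and the scene stay as the last step left them, time stands still between calls to the robot, and variables do not carry over. Pictures are saved under pics/ and viewed, about 8 in all and at most 12, crops included, and the job is handed in when it is done.

Besides the shell and the picture viewer there is one more tool, called by a JSON object that holds its "fn" and its "kwargs". carry_out: Moves the arm, as the interface text tells. Its arguments: {"type":"object","properties":{"increments":{"type":"string"},"gripper":{"type":"number"},"force":{"type":"number"}},"required":["increments"]}

```bash
mkdir -p pics; ls; python3 - <<'E'
from station import observe, eyes, ticket, arm
import cv2
s=observe(); print(s)
for n in ("scene","side"):
    f=eyes.grab_frame(n); cv2.imwrite(f"pics/{n}0.png",f["color"]); print({k:v for k,v in f.items() if k!="color"})
s=observe();f=eyes.grab_frame("wrist"); cv2.imwrite("pics/wrist0.png",f["color"]); print({k:v for k,v in f.items() if k!="color"})
E
```

```text
pics
{'clock': 0.0, 'q': array([-1.06580782,  0.50185423, -0.42678803,  1.55144414,  0.22081709,
        1.13826439, -0.21029146]), 'joint_velocities': array([ 7.27755934e-04,  2.58192777e-04,  4.53029990e-05, -7.93905036e-04,
       -2.29519932e-03, -7.73262805e-04, -2.91501439e-04]), 'effort': array([ 1.68801967e-04, -5.66599917e+01, -5.81637874e+00, -2.79109669e+01,
       -6.88255811e-02,  3.10532155e-02,  1.86644411e-04]), 'position': array([0.15551858, 0.63041406, 0.22567649]), 'tool_rot': array([-3.13968270e+00, -5.92632081e-05,  2.89987072e+00]), 'wrist_force': array([-0.21350599, -0.18839904, -1.31438384]), 'torque': array([-0.0378642 ,  0.02253269,  0.00705071]), 'finger_gap': 0.0914834485740109}
{'fx': 471.4583855971514, 'fy': 471.4583855971514, 'cx': 320.04030930740424, 'cy': 243.35674235207222, 'k1': 0.0206164189345775, 'camera_from_world': array([[-0.78278514,  0.62211881,  0.01468364,  0.40859844],
       [ 0.45944094,  0.59368755, -0.66064296, -0.22822758],
       [-0.41971591, -0.51039522, -0.75055664,  1.20391202],
       [ 0.        ,  0.        ,  0.        ,  1. 
[... 288 characters left out ...]
, -7.75671138e-01,
         3.14537028e-01],
       [ 5.19625602e-01,  5.75895031e-01, -6.31137185e-01,
         5.53019128e-01],
       [ 0.00000000e+00,  0.00000000e+00,  0.00000000e+00,
         1.00000000e+00]])}
{'fx': 362.0439474501736, 'fy': 362.0439474501736, 'cx': 324.1808970763803, 'cy': 240.22711103264092, 'k1': -0.04526386793985787, 'hand_eye': array([[ 6.65518597e-04, -9.58083049e-01, -2.86489839e-01,
         7.75005729e-02],
       [ 9.99999333e-01,  3.67177881e-04,  1.09508683e-03,
        -2.47221906e-05],
       [-9.43991397e-04, -2.86490377e-01,  9.58082655e-01,
        -1.56795842e-01],
       [ 0.00000000e+00,  0.00000000e+00,  0.00000000e+00,
         1.00000000e+00]])}
```

View pics/scene0.png

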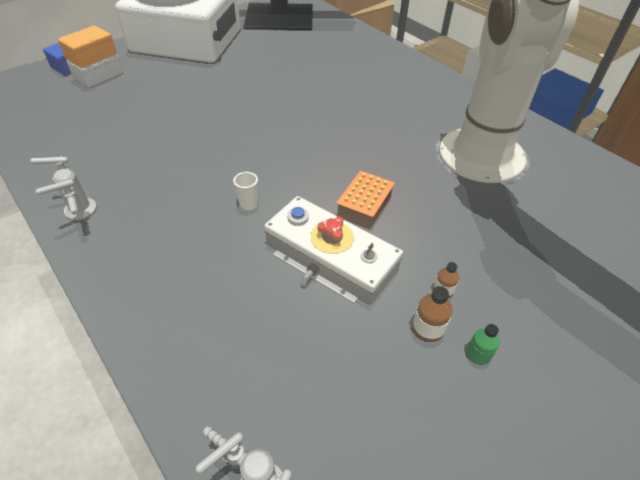

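View pics/side0.png

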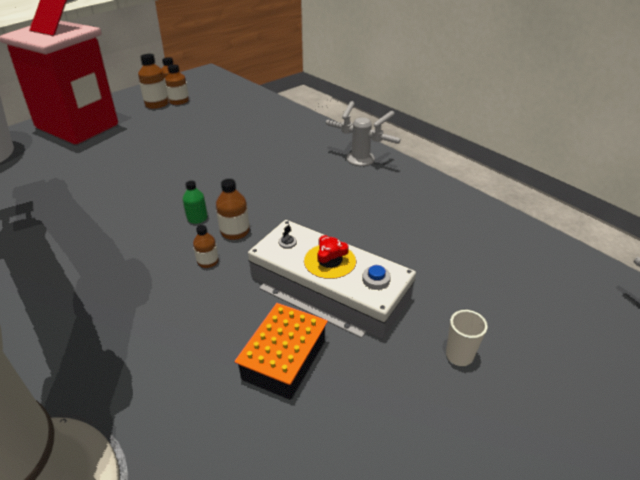

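The scene picture shows the console centred near (332,243), with the blue reset at (298,214), the mushroom at (331,231) and the key at (370,253). The side picture shows the same layout: mushroom (331,250), reset (376,273), key (287,236).

```bash
cat > h.py <<'E'
import numpy as np, cv2
from station import observe, eyes, ticket, arm
from scipy.spatial.transform import Rotation as R
def tool(s):
    T=np.eye(4); T[:3,:3]=R.from_euler('xyz',s["tool_rot"]).as_matrix(); T[:3,3]=s["position"]; return T
def grab(n,save=None):
    s=observe(); f=eyes.grab_frame(n)
    f["W"]=tool(s)@f["hand_eye"] if n=="wrist" else np.linalg.inv(f["camera_from_world"])
    if save: cv2.imwrite(save,f["color"])
    return f
def cast(f,uv,z):
    K=np.array([[f["fx"],0,f["cx"]],[0,f["fy"],f["cy"]],[0,0,1]])
    p=cv2.undistortPoints(np.array(uv,float).reshape(-1,1,2),K,np.array([f["k1"],0,0,0,0]))[:,0]
    d=np.c_[p,np.ones(len(p))]@f["W"][:3,:3].T; o=f["W"][:3,3]
    return o+d*((z-o[2])/d[:,2])[:,None]
def mask(img,lo,hi):
    return cv2.inRange(cv2.cvtColor(img,cv2.COLOR_BGR2HSV),lo,hi)
RED=((0,150,60),(7,255,255)); YEL=((18,150,100),(32,255,255)); BLU=((105,130,60),(125,255,255))
def blobs(m,n=3):
    cs,_=cv2.findContours(m,cv2.RETR_EXTERNAL,cv2.CHAIN_APPROX_NONE)
    return sorted(cs,key=cv2.contourArea)[::-1][:n]
E
python3 - <<'E'
from h import *
for n in("scene","side"):
    f=grab(n)
    for nm,c,z in (("red",RED,.095),("yel",YEL,.064),("blu",BLU,.084)):
        m=mask(f["color"],*c)
        for b in blobs(m,4):
            if cv2.contourArea(b)<30: continue
            (u,v)=b[:,0].mean(0) if nm!="blu" else cv2.minEnclosingCircle(b)[0]
            p=cast(f,[(u,v)],z)[0]
            print(n,nm,cv2.contourArea(b),(round(u),round(v)),p.round(4))
E
```

```text
scene blu 1452.0 (562, 98) [-0.246   0.0348  0.084 ]
scene blu 124.0 (53, 52) [ 0.7079 -0.9797  0.084 ]
scene blu 69.0 (593, 102) [-0.2914  0.0953  0.084 ]
side red 505.5 (331, 248) [0.5153 0.0209 0.095 ]
side yel 734.0 (329, 263) [0.5111 0.0217 0.064 ]
side blu 166.0 (376, 272) [ 0.5365 -0.0576  0.084 ]
```

{"fn": "carry_out", "kwargs": {"increments": "-0.3 -0.31 0 0 0 0;-0.3 -0.31 0 0 0 0;-0.3 -0.31 0 0 0 0;-0.3 -0.31 0 0 0 0;-0.3 -0.31 0 0 0 0;-0.3 -0.31 0 0 0 0;-0.3 -0.31 0 0 0 0;-0.3 -0.31 0 0 0 0;-0.3 -0.31 0 0 0 0;-0.3 -0.31 0 0 0 0", "gripper": -1}}

```text
clock: 1.5
position: [0.4216, 0.1742, 0.2254]
tool_rot: [3.139, -0.0, 2.908]
wrist_force: [0.9, 0.2, -0.0]
finger_gap: 0.0009
```

{"fn": "carry_out", "kwargs": {"increments": "-0.2 -0.2 0 0 0 0;-0.2 -0.2 0 0 0 0;-0.2 -0.2 0 0 0 0;-0.2 -0.2 0 0 0 0;-0.15 -0.15 0 0 0 0;-0.05 -0.05 0 0 0 0;0 0 0 0 0 0;0 0 0 0 0 0;0 0 0 0 0 0;0 0 0 0 0 0"}}

```text
clock: 2.75
position: [0.5126, 0.0238, 0.2256]
tool_rot: [3.138, 0.001, 2.905]
wrist_force: [-0.3, -0.3, 0.2]
finger_gap: 0.0004
```

```bash
python3 - <<'E'
from h import *
f=grab("wrist","pics/w1.png"); print(observe()["position"],observe()["wrist_force"])
for nm,c,z in (("red",RED,.098),("yel",YEL,.064),("blu",BLU,.084)):
    for b in blobs(mask(f["color"],*c),2):
        if cv2.contourArea(b)<200: continue
        (u,v)=cv2.minEnclosingCircle(b)[0]
        print(nm,cv2.contourArea(b),(round(u),round(v)),cast(f,[(u,v)],z)[0].round(4))
E
```

```text
[0.51260778 0.0238472  0.22557379] [-0.63018177 -0.30724304  0.1588377 ]
red 2087.0 (331, 232) [0.5147 0.0295 0.098 ]
yel 745.0 (342, 219) [0.5145 0.0409 0.064 ]
blu 512.5 (247, 274) [ 0.5384 -0.0519  0.084 ]
```

View pics/w1.png

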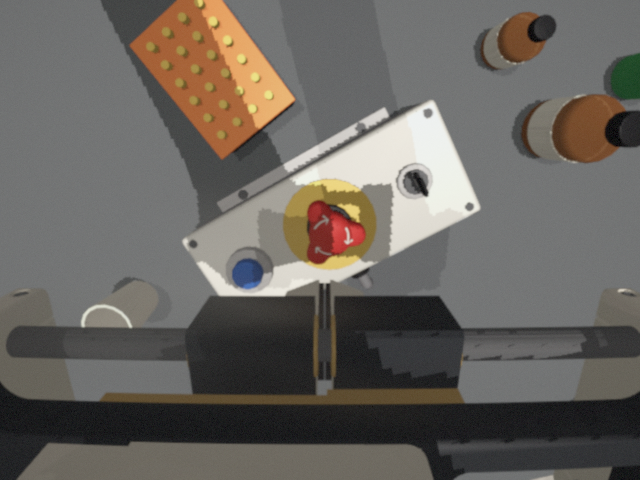

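The wrist picture shows the mushroom at (332,232), one lobe pointing right (350,236) and the others up-left (319,211) and down-left (319,250). The reset is at (247,273), the key at (415,182) and the shut fingertips near (324,285). I'll enlarge it for the lobes and fingertips.

```bash
python3 - <<'E'
from h import *
f=grab("wrist"); im=f["color"]
K=np.array([[f["fx"],0,f["cx"]],[0,f["fy"],f["cy"]],[0,0,1]]); 
C=np.linalg.inv(f["hand_eye"])
P=np.array([[0,0,0],[.0095,0,0],[-.0095,0,0],[0,.01,0],[0,.02,0],[0,.02,-.03],[.0095,0,-.03]])
pp=cv2.projectPoints(P,cv2.Rodrigues(C[:3,:3])[0],C[:3,3],K,np.array([f["k1"],0,0,0]))[0][:,0]; print(pp.round(0).tolist())
a=cv2.resize(im[170:290,270:390],(480,480),interpolation=cv2.INTER_CUBIC)
b=cv2.resize(im[270:400,255:395],(0,0),fx=2.2,fy=2.2)
o=np.zeros((480,800,3),np.uint8); o[:,:480]=a; o[:b.shape[0],485:485+b.shape[1]]=b[:, :315]; cv2.imwrite("pics/c1.png",o)
E
```

```text
[[324.0, 302.0], [324.0, 283.0], [324.0, 319.0], [345.0, 302.0], [366.0, 302.0], [374.0, 335.0], [324.0, 314.0]]
```

View pics/c1.png

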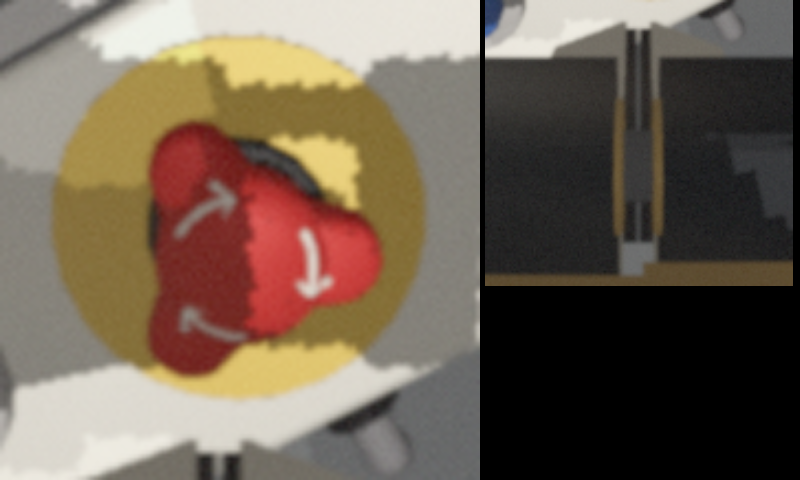

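```bash
python3 - <<'E'
from h import *
f=grab("wrist")
c=lambda u,v:(270+u/4-.4,170+v/4-.4)
d=cast(f,[c(239,217)],.064)[0]; L=cast(f,[c(198,170),c(196,328),c(335,258)],.09)
print("disc",d,"\nlobes",L,"cen",L.mean(0)); 
v=L-L.mean(0); print(np.hypot(v[:,0],v[:,1]),np.degrees(np.arctan2(v[:,1],v[:,0])))
e=cast(f,[(428,113),(470,206),(193,244)],.062); print("screws",e)
print("key",cast(f,[(424,194),(401,176)],.098))
print("reset",cast(f,[(247,273.5)],.084))
s=observe(); dd=tool(s)[:3,:3].T@(np.r_[d[:2],0]-np.r_[s["position"][:2],0]); print(dd)
E
```

```text
disc [0.51632685 0.02849998 0.064     ] 
lobes [[0.49816292 0.0236165  0.09      ]
 [0.53137934 0.0150525  0.09      ]
 [0.52320873 0.04708049 0.09      ]] cen [0.51758366 0.02858316 0.09      ]
[0.02004577 0.01932355 0.01933371] [-165.65465144  -44.44435926   73.08539488]
screws [[ 0.44247642  0.13156524  0.062     ]
 [ 0.5304571   0.15631886  0.062     ]
 [ 0.50573012 -0.09930375  0.062     ]]
key [[0.50170989 0.10853793 0.098     ]
 [0.48347905 0.09318508 0.098     ]]
reset [[ 0.53827231 -0.05201421  0.084     ]]
[-2.24041377e-03  5.82641323e-03  2.39976437e-05]
```

{"fn": "carry_out", "kwargs": {"increments": "-0.022 0.048 0.1 0 0 0;0 0 0.15 0 0 0;0 0 0.15 0 0 0;0 0 0.15 0 0 0;0 0 0.15 0 0 0;0 0 0.13 0 0 0;0 0 0.07 0 0 0;0 0 0.03 0 0 0;0 0 0 0 0 0;0 0 0 0 0 0"}}

```text
clock: 4.15
position: [0.518, 0.0315, 0.1067]
tool_rot: [3.137, 0.001, 2.906]
wrist_force: [-0.1, 0.5, 0.6]
finger_gap: 0.0006
```

{"fn": "carry_out", "kwargs": {"increments": "0 -0.025 0.008 0 0 0;0 0 0.008 0 0 0;0 0 0.008 0 0 0;0 0 0.008 0 0 0;0 0 0.008 0 0 0;0 0 0.008 0 0 0;0 0 0.008 0 0 0;0 0 0.008 0 0 0;0 0 0.008 0 0 0;0 0 0 0 0 0"}}

```text
clock: 5.4
position: [0.5185, 0.0283, 0.0996]
tool_rot: [3.136, 0.003, 2.906]
wrist_force: [-0.2, -0.2, 1.4]
finger_gap: 0.0005
```

{"fn": "carry_out", "kwargs": {"increments": "0 0 0.008 0 0 0;0 0 0.008 0 0 0;0 0 0.008 0 0 0;0 0 0.008 0 0 0;0 0 0 0 0 0;0 0 0 0 0 0;0 0 0 0 0 0;0 0 0 0 0 0;0 0 0 0 0 0;0 0 0 0 0 0"}}

```text
clock: 6.65
position: [0.5184, 0.0284, 0.0948]
tool_rot: [3.136, 0.003, 2.906]
wrist_force: [-0.4, -0.4, -1.1]
finger_gap: 0.0005
```

```bash
python3 - <<'E'
from h import *
s=observe();print(s["position"],s["wrist_force"])
f=grab("side"); im=f["color"]
cv2.imwrite("pics/s1.png",cv2.resize(im[180:300,270:400],(780,720)[:2] and (650,600),interpolation=cv2.INTER_CUBIC))
E
```

```text
[0.51841231 0.02844434 0.09484862] [-0.39529798 -0.36910299 -1.12323825]
```

View pics/s1.png

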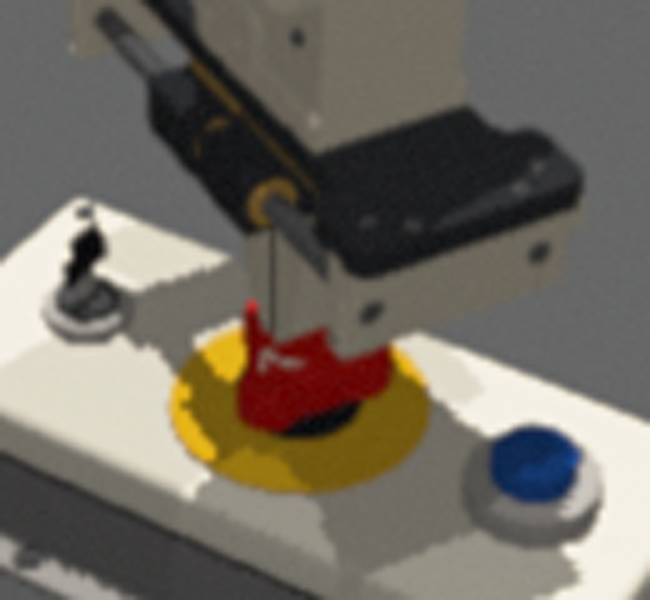

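The side crop shows the head sitting down on its black collar, with the fingers on the dome around (300,340). It looks latched. I'll lift and check.

{"fn": "carry_out", "kwargs": {"increments": "0 0 -0.03 0 0 0;0 0 -0.1 0 0 0;0 0 -0.1 0 0 0;0 0 -0.1 0 0 0;0 0 -0.1 0 0 0;0 0 -0.1 0 0 0;0 0 -0.05 0 0 0;0 0 0 0 0 0;0 0 0 0 0 0;0 0 0 0 0 0", "gripper": 1}}

```text
clock: 7.95
position: [0.5184, 0.0281, 0.1702]
tool_rot: [3.136, 0.005, 2.906]
wrist_force: [0.3, 0.3, 0.3]
finger_gap: 0.0913
```

```bash
python3 - <<'E'
from h import *
s=observe();print(s["position"],s["wrist_force"],s["q"],s["finger_gap"])
a=grab("side")["color"]; b=grab("wrist")["color"]
o=np.hstack([cv2.resize(a[200:300,280:380],(400,400),interpolation=cv2.INTER_CUBIC),cv2.resize(b[60:360,130:430],(400,400))])
cv2.imwrite("pics/s2.png",o)
E
```

```text
[0.51840218 0.02808976 0.17022166] [0.26519989 0.28069249 0.31821156] [-0.05989029  0.3019141  -0.05078535  1.94722958  0.0141094   0.88650173
  1.21767798] 0.09128231782483597
```

View pics/s2.png

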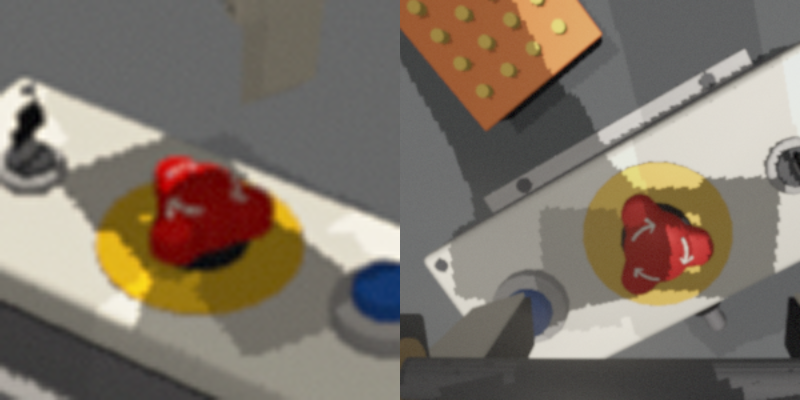

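The left (side) half shows the head low over its collar at (210,215), and the right (wrist) half shows it at (665,245) with the lobes unturned. I'll check the height numerically and rotate.

```bash
python3 - <<'E'
from h import *
for im in (cv2.imread("pics/side0.png"),grab("side")["color"]):
    b=blobs(mask(im[150:400,250:420],*RED),1)[0]; print(cv2.boundingRect(b),b[:,0].mean(0),cv2.contourArea(b))
E
```

```text
(68, 85, 30, 28) [80.95192308 98.06730769] 500.0
(68, 89, 30, 27) [ 81.48571429 102.14285714] 486.5
```

{"fn": "carry_out", "kwargs": {"increments": "0 0 0 0 0 -1;0 0 0 0 0 -1;0 0 0 0 0 -1;0 0 0 0 0 -1;0 0 0 0 0 -1;0 0 0 0 0 -1;0 0 0 0 0 -1;0 0 0 0 0 -1;0 0 0 0 0 -1;0 0 0 0 0 -1"}}

```text
clock: 9.35
position: [0.5171, 0.0281, 0.1678]
tool_rot: [3.139, 0.004, -2.345]
wrist_force: [0.8, -0.4, 0.2]
finger_gap: 0.0915
```

{"fn": "carry_out", "kwargs": {"increments": "0 0 0 0 0 -1;0 0 0 0 0 -1;0 0 0 0 0 -1;0 0 0 0 0 -1;0 0 0 0 0 -0.5;0 0 0 0 0 -0.2;-0.09 -0.09 0 0 0 0;-0.09 -0.09 0 0 0 0;-0.06 -0.06 0 0 0 0;0 0 0 0 0 0"}}

```text
clock: 10.6
position: [0.5554, 0.0494, 0.1661]
tool_rot: [3.139, 0.005, -1.859]
wrist_force: [-0.6, 0.4, 0.4]
finger_gap: 0.0916
```

```bash
cat >> h.py <<'E'
AX=np.array([.5168,.0285]); PH=np.radians(74.3); r=np.array([np.cos(PH),np.sin(PH)]); t=np.array([-r[1],r[0]])
def rel():
    s=observe(); d=s["position"][:2]-AX
    print("rad %.1f tan %.1f faceA %.1f z %.1f yaw %.2f"%(d@r*1e3,d@t*1e3,(d@t+s["finger_gap"]/2)*1e3,s["position"][2]*1e3,np.degrees(s["tool_rot"][2])),s["wrist_force"].round(1))
E
python3 - <<'E'
from h import *
rel(); grab("wrist","pics/w2.png")
E
```

```text
rad 30.6 tan -31.5 faceA 14.3 z 166.1 yaw -106.49 [-0.6  0.4  0.4]
```

View pics/w2.png

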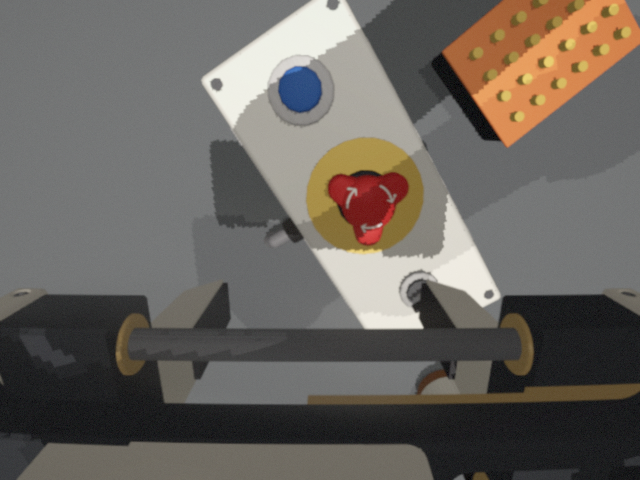

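The wrist picture shows the chosen lobe at (369,237). The right-hand finger lies to its right at (425,290), clear of the key at (418,290) by 20 mm in plan. Descending beside the lobe.

{"fn": "carry_out", "kwargs": {"increments": "0.008 0 0.1 0 0 0;0 0 0.15 0 0 0;0 0 0.15 0 0 0;0 0 0.15 0 0 0;0 0 0.1 0 0 0;0 0 0.05 0 0 0;0 0 0 0 0 0;0 0 0 0 0 0;0 0 0 0 0 0;0 0 0 0 0 0"}}

```text
clock: 11.9
position: [0.5531, 0.0477, 0.0756]
tool_rot: [3.138, 0.003, -1.859]
wrist_force: [-0.6, -0.6, 0.2]
finger_gap: 0.0916
```

```bash
python3 -c "
from h import *
rel()"
```

```text
rad 28.3 tan -29.8 faceA 16.1 z 75.6 yaw -106.53 [-0.6 -0.6  0.2]
```

{"fn": "carry_out", "kwargs": {"increments": "-0.01 -0.01 0 0 0 0;0 -0.01 0 0 0 0;0 -0.01 0 0 0 0;0 -0.01 0 0 0 0;0 -0.01 0 0 0 0;0 -0.01 0 0 0 0;0 -0.01 0 0 0 0;0 -0.01 0 0 0 0;0 0 0 0 0 0;0 0 0 0 0 0"}}

```text
clock: 13.15
position: [0.5623, 0.0471, 0.0759]
tool_rot: [3.136, 0.003, -1.859]
wrist_force: [-1.4, -0.1, 1.8]
finger_gap: 0.0916
```

```bash
python3 -c "
from h import *
rel()"
```

```text
rad 30.2 tan -38.8 faceA 7.1 z 75.9 yaw -106.49 [-1.4 -0.1  1.8]
```

{"fn": "carry_out", "kwargs": {"increments": "0.008 -0.01 0 0 0 0;0 -0.01 0 0 0 0;0 -0.01 0 0 0 0;0 -0.01 0 0 0 0;0 -0.01 0 0 0 0;0 -0.01 0 0 0 0;0 -0.01 0 0 0 0;0 -0.01 0 0 0 0;0 -0.01 0 0 0 0;0 0 0 0 0 0"}}

```text
clock: 14.4
position: [0.5673, 0.047, 0.0757]
tool_rot: [3.125, 0.003, -1.856]
wrist_force: [-3.2, 3.1, 2.4]
finger_gap: 0.0918
```

```bash
python3 - <<'E'
from h import *
rel(); f=grab("wrist"); b=f["color"]
cv2.imwrite("pics/w3.png",cv2.resize(b[100:340,200:520],(800,600)))
E
```

```text
rad 31.4 tan -43.6 faceA 2.3 z 75.7 yaw -106.36 [-3.2  3.1  2.4]
```

View pics/w3.png

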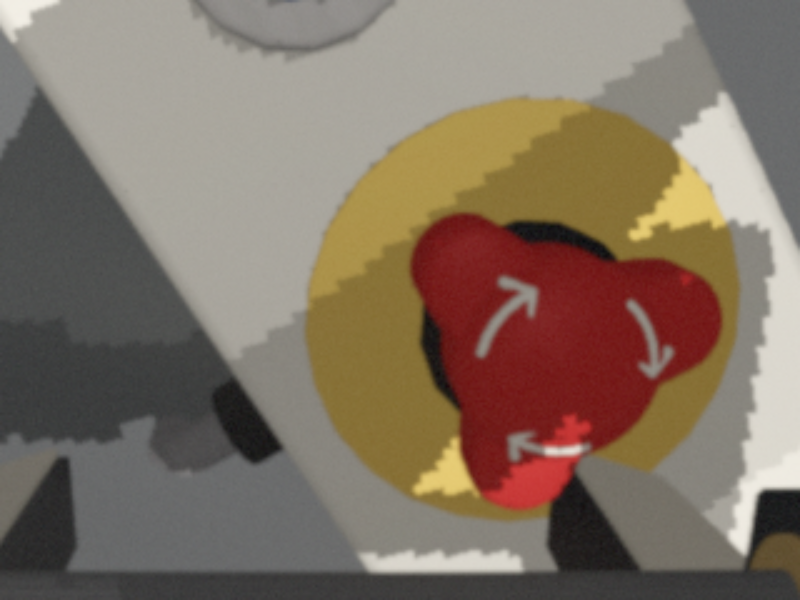

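The crop shows the head turned about 15–20° clockwise, with the finger at the lobe's flank near (575,480). The finger is drifting outward, so I'll push on with a slight inward correction.

{"fn": "carry_out", "kwargs": {"increments": "0.012 -0.012 0 0 0 0;0.012 -0.015 0 0 0 0;0.008 -0.015 0 0 0 0;0.006 -0.015 0 0 0 0;0.006 -0.015 0 0 0 0;0.006 -0.015 0 0 0 0;0.006 -0.015 0 0 0 0;0.006 -0.015 0 0 0 0;0 0 0 0 0 0;0 0 0 0 0 0"}}

```text
clock: 15.7
position: [0.5801, 0.0421, 0.0768]
tool_rot: [3.125, 0.011, -1.854]
wrist_force: [-1.6, 3.0, 2.4]
finger_gap: 0.0923
```

```bash
python3 -c "
from h import *
rel()"
```

```text
rad 30.3 tan -57.2 faceA -11.1 z 76.8 yaw -106.25 [-1.6  3.   2.4]
```

```bash
python3 - <<'E'
from h import *
b=grab("wrist")["color"]; a=grab("side")["color"]
m=blobs(mask(a[150:400,250:420],*RED),1)[0]; print(cv2.boundingRect(m),m[:,0].mean(0))
o=np.hstack([cv2.resize(a[200:300,280:380],(400,400),interpolation=cv2.INTER_CUBIC),cv2.resize(b[120:320,270:470],(400,400))])
cv2.imwrite("pics/w4.png",o)
E
```

```text
(62, 85, 32, 27) [78.33333333 98.73958333]
```

View pics/w4.png

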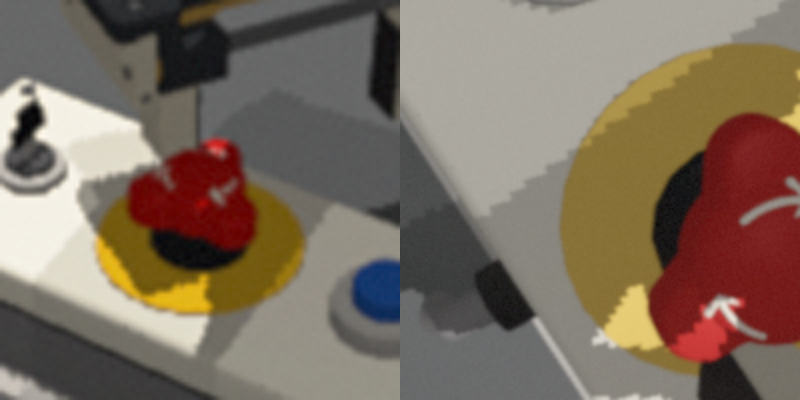

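The picture shows the head turned about 40–45° clockwise and raised, with the collar and neck visible at (200,245) on the left. Backing the finger off the way it came, then up.

{"fn": "carry_out", "kwargs": {"increments": "0 0.03 0 0 0 0;0 0.05 0 0 0 0;0 0.05 0 0 0 0;0 0.05 0 0 0 0;0 0.04 0 0 0 0;0 0.02 0 0 0 0;0 0 -0.1 0 0 0;0 0 -0.2 0 0 0;0 0 -0.2 0 0 0;0 0 -0.1 0 0 0"}}

```text
clock: 17.05
position: [0.5524, 0.0456, 0.1526]
tool_rot: [3.128, 0.007, -1.856]
wrist_force: [0.2, -0.8, 0.4]
finger_gap: 0.0919
```

```bash
python3 - <<'E'
from h import *
rel(); a=grab("side")["color"]
m=blobs(mask(a[150:400,250:420],*RED),1)[0]; print(cv2.boundingRect(m),m[:,0].mean(0),cv2.contourArea(m))
s=observe(); T=tool(s)
g=grab("wrist"); m=blobs(mask(g["color"],*BLU),1)[0]; c=cv2.minEnclosingCircle(m); print(c,cv2.contourArea(m)); p=cast(g,[c[0]],.084)[0]; print(p)
q=np.array([.5382,-.0527,0]); print("to reset, tool axes", T[:3,:3].T@(np.r_[p[:2],0]-np.r_[s["position"][:2],0]))
E
```

```text
rad 26.1 tan -29.7 faceA 16.3 z 152.6 yaw -106.33 [ 0.2 -0.8  0.4]
(68, 86, 30, 27) [81.00980392 98.87254902] 495.0
((296.3905944824219, 93.39826965332031), 23.64276123046875) 1559.5
[ 0.54020381 -0.05356771  0.084     ]
to reset, tool axes [ 0.09888658 -0.01544744 -0.00090268]
```

The stop appears out and unturned again. Moving over the reset with the gripper shut.

{"fn": "carry_out", "kwargs": {"increments": "0.1 0 0 0 0 0;0.15 -0.03 0 0 0 0;0.15 -0.03 0 0 0 0;0.15 -0.03 0 0 0 0;0.13 -0.03 0 0 0 0;0.08 0 0.1 0 0 0;0.03 0 0.15 0 0 0;0 0 0.12 0 0 0;0 0 0.05 0 0 0;0 0 0 0 0 0", "gripper": -1}}

```text
clock: 18.4
position: [0.5309, -0.0548, 0.0899]
tool_rot: [3.115, 0.004, -1.855]
wrist_force: [0.4, -1.3, 0.5]
finger_gap: 0.0007
```

```bash
python3 - <<'E'
from h import *
s=observe(); T=tool(s); print(s["position"],s["wrist_force"],T[:3,:3].T@(np.array([.539,-.0535,.084])-s["position"])/.12)
a=grab("side")["color"]
m=blobs(mask(a[150:400,250:420],*RED),1)[0]; print(cv2.boundingRect(m),m[:,0].mean(0),cv2.contourArea(m))
E
```

```text
[ 0.53088587 -0.05478977  0.08988186] [ 0.36729411 -1.33912811  0.51194985] [-0.02909161 -0.0631578   0.04748659]
(68, 99, 11, 14) [ 71.90909091 106.66666667] 70.5
```

{"fn": "carry_out", "kwargs": {"increments": "-0.02 -0.04 0 0 0 0;-0.01 -0.02 0 0 0 0;0 0 0 0 0 0;0 0 0.01 0 0 0;0 0 0.015 0 0 0;0 0 0.015 0 0 0;0 0 0.015 0 0 0;0 0 0.015 0 0 0;0 0 0.015 0 0 0;0 0 0.015 0 0 0"}}

```text
clock: 19.7
position: [0.5411, -0.0526, 0.0796]
tool_rot: [3.12, 0.004, -1.854]
wrist_force: [-0.7, -0.2, 4.7]
finger_gap: 0.0003
```

```bash
python3 -c "
from h import *
s=observe();print(s['position'],s['wrist_force'])"
```

```text
[ 0.54114971 -0.05261417  0.07956281] [-0.66478151 -0.16152149  4.69885043]
```

Touching the button, 4.7 N at z = 79.6 mm. Pressing on until the force shows the end stop.

{"fn": "carry_out", "kwargs": {"increments": "0 0 0.018 0 0 0;0 0 0.02 0 0 0;0 0 0.02 0 0 0;0 0 0.022 0 0 0;0 0 0.025 0 0 0;0 0 0.025 0 0 0;0 0 0.025 0 0 0;0 0 0.025 0 0 0;0 0 0.025 0 0 0;0 0 0.025 0 0 0"}}

```text
clock: 20.95
position: [0.5413, -0.0525, 0.0777]
tool_rot: [3.125, -0.018, -1.853]
wrist_force: [-10.6, -0.1, 30.3]
finger_gap: 0.0005
```

```bash
python3 -c "
from h import *
s=observe();print(s['position'],s['wrist_force'])"
```

```text
[ 0.54132736 -0.05252102  0.07774675] [-10.64809528  -0.09484579  30.25505176]
```

That is a hard stop at 77.7 mm, against about 78 mm expected for fully in. Releasing and lifting clear.

{"fn": "carry_out", "kwargs": {"increments": "0 0 -0.02 0 0 0;0 0 -0.05 0 0 0;0 0 -0.1 0 0 0;0 0 -0.15 0 0 0;0.1 0 -0.2 0 0 0;0.15 0 -0.2 0 0 0;0.15 0 -0.15 0 0 0;0.1 0 -0.05 0 0 0;0 0 0 0 0 0;0 0 0 0 0 0"}}

```text
clock: 22.2
position: [0.528, -0.1095, 0.199]
tool_rot: [3.129, -0.018, -1.852]
wrist_force: [-1.2, 0.0, -0.4]
finger_gap: 0.0006
```

```bash
python3 - <<'E'
from h import *
s=observe(); print(s["position"],s["wrist_force"])
g=grab("side")["color"]; b=grab("scene")["color"]
for c,r0 in ((RED,cv2.imread("pics/side0.png")),(BLU,cv2.imread("pics/side0.png"))):
    for im in (r0,g):
        m=blobs(mask(im[150:400,250:420],*c),1)[0]; print(cv2.boundingRect(m),m[:,0].mean(0),cv2.contourArea(m))
o=np.hstack([g[150:450,170:500][:, :330],b[120:420,200:530]])
cv2.imwrite("pics/fin.png",cv2.resize(o,(800,364)))
E
```

```text
[ 0.52797204 -0.10950371  0.19899553] [-1.23993844  0.0483941  -0.35274107]
(68, 85, 30, 28) [80.95192308 98.06730769] 500.0
(68, 85, 30, 28) [81.33980583 97.89320388] 507.5
(119, 116, 16, 14) [126.47619048 122.16666667] 166.0
(119, 116, 16, 14) [126.47619048 122.19047619] 167.0
```

View pics/fin.png

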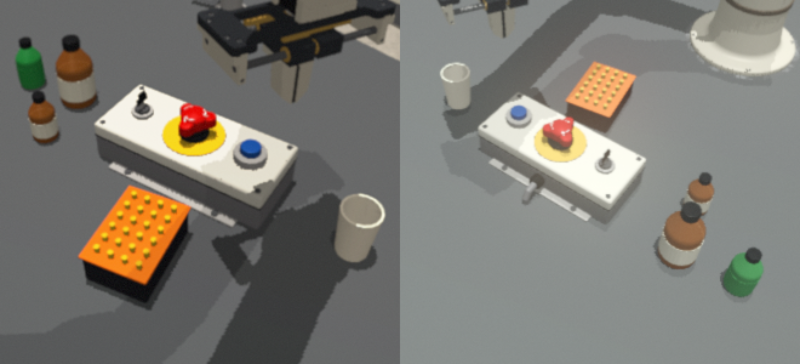

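The final picture shows the mushroom out at (195,122) and the reset out at (250,150) in the side half. The key, bottle, tip box and beaker stand as at the start, and the gripper is clear of everything.

```bash
python3 -c "
from h import *
print(ticket.finish_job())"
```

```text
the job is handed in; nothing more can be done
None
```

I did the emergency stop test in the order asked and handed it in at about 22 s; the system gave no verdict.

- **Press:** I pushed the mushroom down with the shut fingers. Afterwards it sat 4 px lower in the side view, which matches the 8 mm latch travel. Readings at the end of each press move were at most 1.4 N; the peak as it snapped over was not seen.
- **Twist:** One finger of the open gripper pushed a lobe clockwise about 40–45°, with 3–5 N on the wrist, without gripping it. The head let go and turned back to rest.
- **Reset:** I pressed the blue button to a hard stop at z = 77.7 mm, about 78 mm being fully in, then released it. I pushed harder there than needed: the last reading was about 30 N upward plus 11 N sideways. That is inside the 120 N wrist limit, and near the 40 N limit if that also covers the fingertips.

**Last checks:** The red and blue outlines in the side view match their starting ones. By eye, the key, bottle, tip box and beaker look unmoved; I did not measure them. The robot was touching nothing.

**One disagreement:** Just after the twist, the mushroom read about 0.8 px lower than fully out (latched would be 4 px). I took this for arm shadow. I could not recheck it before pressing the reset because the gripper hid the head, but the final view shows it fully out.

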